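# Square up the upright of a hub stand and hold it with the try square

## Task

The blue upright of the hub stand leans because its bolt is only finger-tight: pick up the try square, stand it on its stock along the middle of the base plate near the open end, blade towards the upright, then slide it slowly along the plate, sole pressed down all the way, so that its blade pushes the upright straight. Push it home into the corner until sole and plate, blade and upright lie flat together, and finish still gripping the square and pressing it down and into the corner, so that a mate can tighten the bolt. Move the upright with the square only, not the hand, and leave everything else where it is.

Things in the scene. Friction and masses are not known exactly. Their poses are not given: they have to be found in the camera images.
- stand_base: hub stand: fixed grey steel plate 292 x 96 x 16 mm on the bench. Origin on the bench (z = 0) under the inside corner; x runs along the plate towards the upright, y across, z up. Plate from x = -250 (open end) to +42 mm, bare in front of the upright but for flat screw heads 36 mm off the middle line. Two lugs hold the upright's pivot bolt at x = +18, 44 mm above the bench. Yaw varies
- corner (a point): the inside corner: point on the plate's top face (16 mm above the bench), on its middle line, where the upright's front face stands when square; axes as stand_base
- pivot (a joint): lean of the upright, rad: 0 = square to the plate, positive = top leans towards the open end (starts at 0.08 to 0.20), negative = pushed past square. The bolt pinches it: it stays where it is left and resists with about 0.35 N m (some 3 N at the blade's top). Nothing but the square stops it from going past 0
- upright: blue steel bar on the pivot, 36 deep (x) x 42 wide (y) x 184 mm tall, forked at the top for a wheel axle. Origin on the pivot axis, 18 mm behind its flat front face (which looks to -x, at the square), 21 mm above its lower end; z along the bar to its top, 163 mm above the origin. Its lower end clears the plate by 7 mm
- try_square: carpenter's try square, about 0.36 kg, standing on its stock on the bench. Stock: dark wood, brass on top, 150 long (x) x 24 thick (y) x 34 mm tall. Blade: steel, 26 wide (x) x 4 mm thick, rising at the +x end to 150 mm above the sole. Origin at the middle of the sole (underside); x along the stock to the heel, z up the blade. Its flat back (x = +75 mm) goes against the upright
- heel (a point): outside corner of the square, where sole and back meet: x = +75 mm, z = 0 of try_square; it comes to the corner when home
- square_grip (a point): place to grip the stock, across its 24 mm thickness: 100 mm behind the heel, 22 mm above the sole; the blade begins 74 mm ahead of it. A long spirit level hangs across the bench at x = 0.6 m, y = -0.3 to 0.07 m, 0.645 m above it: keep wrist and elbow clear of it
- oil_dropper: bystander: white bottle with green tip, 42 dia x 120 mm tall, origin at the centre of its foot
- spray_cleaner: bystander: white spray can with red cap, 52 dia x 166 mm tall, origin at the centre of its foot
- adjustable_spanner: bystander: adjustable spanner lying flat, 146 x 28 x 9 mm, origin at the centre of its underside

How it is judged:
By the outcome, as a careful person would: the job done as asked, in the order asked, and still so for the second after the job is handed in, while the arm keeps its last pose, push and grip.
It also fails if it takes over 61 s, if anything falls off the work surface, if the arm or the gripper's body presses on something with over 40 N, if the wrist force passes 120 N, or if a joint passes its speed limit or range.

## Robot

A 7-joint arm with a two-finger parallel gripper is mounted at the origin on a cart in front of the work surface, level with it; the furniture and walls round the work are solid. World frame = base frame: x ahead of the robot, y to its left, z up, the work surface at z = 0. Lengths are in m, angles in rad, forces in N, time in s.
With the tool pointing down it reaches from about 0.4 to 0.85 m from the base axis. Payload 10.4 kg.
Tool frame: the origin (TCP) lies at the very end of the fingers, on their centre line; the grasp point (between the pads) lies r.tcp_to_grasp behind it (r.tcp_to_grasp is the distance from the TCP to the grasp point, in m); z points along the fingers, y is the line along which they close (so a half turn about z gives the same grasp; the last joint's range is limited). The gripper opens to 87 mm and grips with 3 to 60 N. Pads are 19 mm wide; open, the fingers measure 117 mm over their backs; the gripper's body (75 mm by 190 mm) begins 51 mm behind the grasp point.
Start: joints at [1.208, 0.332, -0.065, 1.46, 0.022, 1.35, -0.088], TCP at [0.208, -0.589, 0.223] pointing down, gripper open.
Joint ranges: [-2.6, 2.6], [-0.5, 2.12], [-1.47, 1.34], [0.16, 2.42], [-1.27, 4.41], [0.06, 2.06], [-2.6, 2.6]. Speed limits (rad/s): [2.22, 2.22, 2.79, 2.79, 3.14, 3.14, 3.14].

## Interface

Orientations are given as a unit quaternion [x, y, z, w].
In Python, from bench import monitor, cams, ticket, r gives the robot as it stands.
- The arm moves only by the shell command python3 -m crank 'ROWS' [OPENING] [FORCE]. ROWS is a JSON object whose one key "steps" holds a list of rows, each a list of 2 entries, a list of its own where there are three numbers: the shift along the world's x, y, z in units of 25 mm (1.0 is 25 mm), then the turn, a rotation vector about the world's x, y, z in units of 5 degrees (1.0 is 5 degrees). In form: {"steps": [[[x, y, z], [ax, ay, az]], ...]}. A call has 1 to 10 rows; each row shifts and turns the commanded pose from where the row before left it; what a row does not reach is not made up. A row lasts 1/12 s, in which the tool goes at most 41.7 mm and 7.16 degrees, less where a joint would pass 70% of its speed; a pose out of reach is approached as far as the arm can. A call is refused whole if a number of a shift passes 1 or a number of a turn 1, either way. A call with a gripper value outside its range is refused whole. OPENING is the finger opening in mm, from 0 to 87, set as the call begins (- or left out, the last holds). The fingers move at their own pace and stop on an object; FORCE is the grip in N (left out, the last holds). Time passes only in rows, so rows that do not move let the fingers close. It gives the time, the measured TCP pose, the force, the opening and the grip force at its end, in the units of the state.
- monitor.read_state(): the state, without advancing time (a new reading comes with each control period).
- cams.camera(name): name is "scene" or "side" or "wrist"; returns a dict with "pixels" (480x640x3 uint8, blue, green, red), "z_map" (480x640 float32, m along the optical axis (not along the pixel's ray), 0 where there is no reading), "vfov" (degrees; the focal length in pixels is half the picture's height over the tangent of half this angle, whatever the lens; pixels are square), "cx", "cy" (the principal point, pixels), "k1" (the pictures are not rectified: a ray, as slopes to the right and down, at radius r is drawn at 1 + k1 r^2 times it, then the intrinsics apply), "T" (4x4, takes a point from camera to world coordinates). Camera axes: x right, y up, looking along -z (the intrinsics and any distortion apply to the point x, -y, -z); pixel columns grow to the right and rows downward; lengths in m; the calibration is good to about 2 mm. A picture is of the moment at which its call begins.
- ticket.close_job(): hands the job in; it is judged then, once.
The state is a dict: "time": time; "joint_positions": joint angles; "joint_vel": joint speeds; "joint_torque": joint torques, N m; "ee_pos": TCP position; "eef_rot": TCP orientation; "ft_force": force on the tool from outside, world axes, zero at the start; "torque": the same for the moment, N m; "width": finger opening in m; "grip_force": force on a finger pad.
Only numpy, scipy, OpenCV 4.12 (cv2) and the standard library are available. Lean on these libraries where they do the work, as an engineer would, in place of code of your own. Each camera call takes 0.05 s, during which the arm holds its last target. There are 200 camera calls.

## Working session

There is one attempt and no reset: what is moved stays moved. The work goes in short steps, Python scripts to look and compute and a shell command to move; the robot and the scene stay as the last step left them, time stands still between calls to the robot, and variables do not carry over. Pictures are saved under pics/ and viewed, at most 10 in all, crops included, and the job is handed in when it is done.

```bash
ls; mkdir -p pics
cat > h.py <<'E'
import numpy as np, cv2
from bench import monitor, cams, r
def snap(n, f=None):
    c=cams.camera(n)
    if f: cv2.imwrite('pics/'+f,c['pixels'])
    np.savez('/tmp/'+n+'.npz',**c)
    return c
def cloud(c):
    f=240/np.tan(np.radians(c['vfov'])/2); K=np.array([[f,0,c['cx']],[0,f,c['cy']],[0,0,1.]])
    v,u=np.mgrid[0:480,0:640]
    p=cv2.undistortPoints(np.stack([u,v],-1).reshape(-1,1,2).astype(float),K,np.array([float(c['k1']),0,0,0])).reshape(480,640,2)
    z=c['z_map'].astype(float)
    P=np.stack([p[...,0]*z,-p[...,1]*z,-z,np.ones_like(z)],-1)@np.asarray(c['T']).T
    P=P[...,:3]; P[z==0]=np.nan
    return P
E
python3 - <<'E'
from h import *
for n in('scene','side'): 
    c=snap(n,n+'0.png'); print(n,c['T'],c['vfov'],c['k1'])
print(monitor.read_state(), r.tcp_to_grasp)
E
```

```text
pics
scene [[-0.90276262  0.1920539  -0.38488303  0.11036622]
 [-0.42998096 -0.42719019  0.79537721  0.87171622]
 [-0.01166296  0.88352919  0.46823086  0.63556675]
 [ 0.          0.          0.          1.        ]] 54.99924179467013 -0.06133515810019408
side [[ 9.83100099e-01  1.15372731e-01 -1.42138409e-01  3.84771802e-01]
 [-1.83067913e-01  6.22010560e-01 -7.61307429e-01 -1.06312615e+00]
 [ 5.77474372e-04  7.74462391e-01  6.32619689e-01  8.61880198e-01]
 [ 0.00000000e+00  0.00000000e+00  0.00000000e+00  1.00000000e+00]] 48.282940686968416 -0.13048029367775027
{'time': 0.1, 'joint_positions': array([ 1.2084099 ,  0.33280791, -0.06469063,  1.46089679,  0.02159256,
        1.34990904, -0.08848214]), 'joint_vel': array([ 2.44365563e-04, -7.37784182e-04, -3.99298364e-05, -1.71886303e-03,
        2.42148623e-06,  1.14700660e-04,  6.39579942e-04]), 'joint_torque': array([ 9.50937283e-04, -6.24542785e+01,  2.41416082e-02, -3.90721500e+01,
       -6.14823774e-02,  3.64593545e-02,  6.37109139e-07]), 'ee_pos': array([ 0.20817297, -0.58892108,  0.22181512]), 'eef_rot': array([ 9.85600294e-01,  1.69090572e-01, -1.40445634e-04, -6.47960553e-04]), 'ft_force': array([-0.74309659,  0.05769192,  0.73333403]), 'torque': array([ 0.00801729, -0.00633833,  0.02055655]), 'grip_force': 0.0, 'width': 0.08699211796273197} 0.0187
```

View pics/scene0.png

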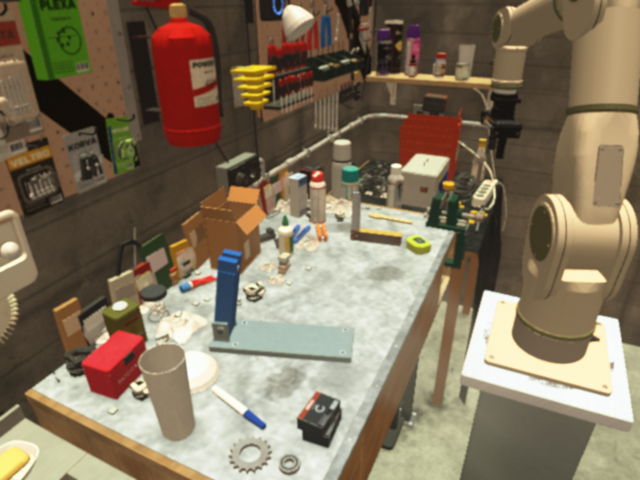

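View pics/side0.png

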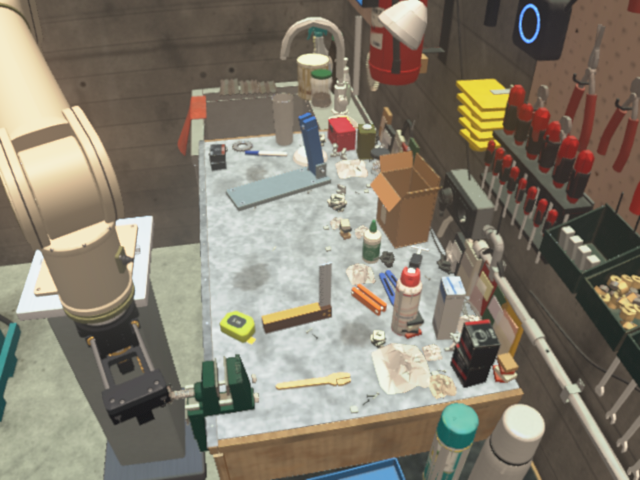

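The scene picture shows the plate at about (282,340) and the upright at (228,295), leaning. The side picture shows the square with its stock at (297,318) and blade at (325,285). Next I measure both.

```bash
cat > m.py <<'E'
from h import *
def ld(n): return dict(np.load('/tmp/'+n+'.npz'))
def rect(Q):
    r=cv2.minAreaRect((Q[:,:2]*1000).astype(np.float32)); return cv2.boxPoints(r).round(1).tolist(), r
E
python3 - <<'E'
from m import *
for n in('scene','side'):
    P=cloud(ld(n)); 
    S={'scene':dict(plate=(320,340),up=(228,300),stock=(375,237),blade=(356,212)),'side':dict(plate=(280,190),up=(312,150),stock=(290,319),blade=(325,285))}[n]
    for k,(u,v) in S.items(): print(n,k,P[v,u].round(4))
    pl=P[S['plate'][1],S['plate'][0]]
    d=np.linalg.norm(P[...,:2]-pl[:2],axis=-1)
    m=(d<.25)&(abs(P[...,2]-.016)<.006)
    l,cc=cv2.connectedComponents(m.astype(np.uint8)); lab=cc[S['plate'][1],S['plate'][0]]
    Q=P[cc==lab]; print('plate',len(Q),np.median(Q[:,2]),rect(Q))
    for k in('stock','blade'):
        pl=P[S[k][1],S[k][0]]
        d=np.linalg.norm(P[...,:2]-pl[:2],axis=-1)
        m=(d<.17)&(P[...,2]>.012)&(P[...,2]<.16)
        l,cc=cv2.connectedComponents(m.astype(np.uint8)); lab=cc[S[k][1],S[k][0]]
        Q=P[cc==lab]; print(k,lab,len(Q),Q.min(0),Q.max(0)); Q=Q[(Q[:,2]<.045)]; print(rect(Q))
E
```

```text
scene plate [0.4323 0.1997 0.015 ]
scene up [0.5958 0.2754 0.1156]
scene stock [ 0.481  -0.2833  0.0177]
scene blade [ 0.5422 -0.2821  0.0872]
plate 4022 0.015089962278267754 ([[353.1000061035156, 224.6999969482422], [384.5, 129.89999389648438], [663.2000122070312, 222.1999969482422], [631.7999877929688, 317.0]], ((508.1595458984375, 223.4547119140625), (293.5863342285156, 99.81884002685547), 18.312763214111328))
stock 1 813 [ 0.40546596 -0.31258954  0.01200618] [ 0.55706625 -0.2659534   0.15065772]
([[404.29998779296875, -285.3999938964844], [409.6000061035156, -319.20001220703125], [559.0999755859375, -295.70001220703125], [553.7999877929688, -261.8999938964844]], ((481.6845397949219, -290.53582763671875), (151.34498596191406, 34.19474792480469), 8.91829776763916))
blade 2 813 [ 0.40546596 -0.31258954  0.01200618] [ 0.55706625 -0.2659534   0.15065772]
([[404.29998779296875, -285.3999938964844], [409.6000061035156, -319.20001220703125], [559.0999755859375, -295.70001220703125], [553.7999877929688, -261.8999938964844]], ((481.6845397949219, -290.53582763671875), (151.34498596191406, 
[... 424 characters left out ...]
18.3450984954834))
stock 1 1511 [ 0.40681091 -0.3190334   0.01203168] [ 0.55762877 -0.27716052  0.15168987]
([[406.29998779296875, -292.29998779296875], [410.29998779296875, -320.5], [559.4000244140625, -299.3999938964844], [555.5, -271.20001220703125]], ((482.85406494140625, -295.80755615234375), (150.6739044189453, 28.484758377075195), 8.047794342041016))
blade 1 1511 [ 0.40681091 -0.3190334   0.01203168] [ 0.55762877 -0.27716052  0.15168987]
([[406.29998779296875, -292.29998779296875], [410.29998779296875, -320.5], [559.4000244140625, -299.3999938964844], [555.5, -271.20001220703125]], ((482.85406494140625, -295.80755615234375), (150.6739044189453, 28.484758377075195), 8.047794342041016))
```

```bash
python3 -m crank '{"steps":[[[0.5,0.6,0],[0,0,0]],[[1,1,0],[0,0,-0.3]],[[1,1,0],[0,0,-0.3]],[[1,1,0],[0,0,-0.3]],[[1,1,0],[0,0,-0.3]],[[1,1,0],[0,0,-0.3]],[[1,1,0],[0,0,-0.3]],[[1,1,0],[0,0,-0.3]],[[1,1,0],[0,0,-0.16]],[[0.7,1,0],[0,0,0]]]}' 87
python3 -m crank '{"steps":[[[0.5,1,0],[0,0,0]],[[0.26,1,0],[0,0,0]],[[0,0,0],[0,0,0]],[[0,0,0],[0,0,0]],[[0,0,0],[0,0,0]]]}'
python3 - <<'E'
from m import *
c=snap('wrist','w1.png'); P=cloud(c)
s=monitor.read_state(); print(s['ee_pos'],s['eef_rot'],s['ft_force'],s['joint_positions'])
m=(P[...,2]>.027)&(P[...,2]<.042)&(abs(P[...,0]-.48)<.12)&(abs(P[...,1]+.295)<.06)
Q=P[m]; print(len(Q),np.median(Q[:,2]),rect(Q))
E
```

```text
time: 0.93
ee_pos: [0.4401, -0.3472, 0.2222]
eef_rot: [0.997, 0.071, 0.0, -0.0]
ft_force: [-0.2, -0.2, 0.7]
width: 0.0871
grip_force: 0.0
time: 1.35
ee_pos: [0.4568, -0.3001, 0.2224]
eef_rot: [0.997, 0.071, -0.0, 0.0]
ft_force: [-0.8, 0.4, -0.3]
width: 0.0872
grip_force: 0.0
[ 0.45661174 -0.30050061  0.22237224] [ 9.97517960e-01  7.04117086e-02 -2.82997484e-04  1.76415387e-04] [ 0.42844881 -0.89462417  0.46397772] [ 0.75712534  0.17652706 -0.29107528  1.65854407  0.05273755  1.31444841
 -0.97292713]
3825 0.03331718945575518 ([[359.79998779296875, -332.0], [556.4000244140625, -333.29998779296875], [556.7999877929688, -268.79998779296875], [360.20001220703125, -267.5]], ((458.3175964355469, -300.3918762207031), (64.49784851074219, 196.5952911376953), 89.628662109375))
```

View pics/w1.png

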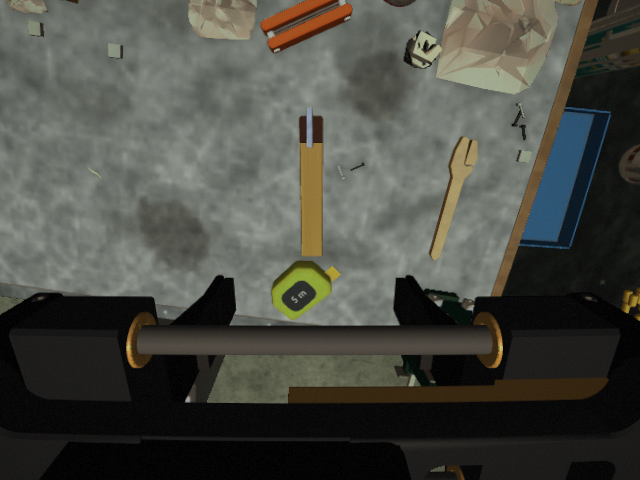

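The wrist view shows the stock from (311,115) to (312,256), almost aligned with the fingers. The tape measure sits behind it at (300,290), and is close to its end.

Run:
```python
from m import *
P=cloud(ld('wrist'))
B=P[100:262,290:332].reshape(-1,3)
Q=B[(B[:,2]>.027)&(B[:,2]<.042)]; b,rr=rect(Q); print(len(Q),b,rr)
y=np.polyfit(Q[:,0],Q[:,1],1); print(np.degrees(np.arctan(y[0])),np.polyval(y,.457))
for x in(.42,.44,.457,.48,.5):
    q=Q[abs(Q[:,0]-x)<.006]; print(x,q[:,1].min(),q[:,1].max())
T=P[255:325,265:345].reshape(-1,3);T=T[T[:,2]>.012];print(T.min(0),T.max(0))
```

```text
2932 [[404.8999938964844, -292.1000061035156], [408.3999938964844, -315.3999938964844], [556.7999877929688, -293.20001220703125], [553.4000244140625, -269.8999938964844]] ((480.8766174316406, -292.6402587890625), (150.10011291503906, 23.518962860107422), 8.512882232666016)
8.047322520240275 -0.29644469981704846
0.42 -0.31437528359309874 -0.29018389545348094
0.44 -0.311353613264695 -0.2863973053427432
0.457 -0.3087810315478753 -0.284249410396507
0.48 -0.30538549469132414 -0.28130280580401645
0.5 -0.3023860464919073 -0.27745742914169014
[ 0.31913915 -0.33334923  0.0120699 ] [ 0.40984266 -0.26181481  0.035837  ]
```

```bash
python3 -m crank '{"steps":[[[0,0.17,-0.5],[0,0,0]],[[0,0,-1],[0,0,0]],[[0,0,-1],[0,0,0]],[[0,0,-1],[0,0,0]],[[0,0,-1],[0,0,0]],[[0,0,-1],[0,0,0]],[[0,0,-1],[0,0,0]],[[0,0,-0.8],[0,0,0]],[[0,0,-0.5],[0,0,0]],[[0,0,0],[0,0,0]]]}' 60
python3 -m crank '{"steps":[[[0,0,-0.3],[0,0,0]],[[0,0,-0.3],[0,0,0]],[[0,0,-0.3],[0,0,0]],[[0,0,0],[0,0,0]],[[0,0,0],[0,0,0]]]}'
```

```text
time: 2.23
ee_pos: [0.4552, -0.2951, 0.0249]
eef_rot: [0.998, 0.07, -0.002, -0.001]
ft_force: [-0.3, 0.2, -0.4]
width: 0.0601
grip_force: 0.0
time: 2.65
ee_pos: [0.4573, -0.295, 0.005]
eef_rot: [0.997, 0.071, -0.0, -0.0]
ft_force: [0.1, 0.0, 0.8]
width: 0.0601
grip_force: 0.0
```

```bash
python3 -m crank '{"steps":[[[0,-0.04,-0.05],[0,0,0]],[[0,0,0],[0,0,0]],[[0,0,0],[0,0,0]],[[0,0,0],[0,0,0]],[[0,0,0],[0,0,0]],[[0,0,0],[0,0,0]],[[0,0,0],[0,0,0]],[[0,0,0],[0,0,0]]]}' 10 60
python3 -m crank '{"steps":[[[0,0,0.2],[0,0,0]],[[0,0,0.5],[0,0,0]],[[0,0,0.8],[0,0,0]],[[0,0,0.8],[0,0,0]],[[0,0,0.8],[0,0,0]],[[0,0,0.5],[0,0,0]],[[0,0,0],[0,0,0]]]}'
```

```text
time: 3.32
ee_pos: [0.4574, -0.2961, 0.0039]
eef_rot: [0.997, 0.071, 0.0, 0.0]
ft_force: [-0.2, 0.0, 1.4]
width: 0.0236
grip_force: 60.0
time: 3.9
ee_pos: [0.4589, -0.2969, 0.0972]
eef_rot: [0.997, 0.071, 0.002, 0.002]
ft_force: [-0.1, 0.2, -4.2]
width: 0.024
grip_force: 60.0
```

Run:
```python
from m import *
P=np.concatenate([cloud(ld(n)).reshape(-1,3) for n in('scene','side')])
m=(P[:,0]>.36)&(P[:,0]<.60)&(P[:,1]>-.25)&(P[:,1]<.34)&(P[:,2]>.025)
Q=P[m]; k=(Q[:,:2]/.03).round()*.03
for a in np.unique(k,axis=0):
    q=Q[(k==a).all(1)]
    print(a.round(2),len(q),q[:,2].max().round(3),end='; ')
# plate sides
```

```text
[0.57 0.24] 43 0.202; [0.57 0.27] 177 0.203; [0.6  0.21] 15 0.199; [0.6  0.24] 330 0.206; [0.6  0.27] 544 0.206;
```

```bash
python3 -m crank '{"steps":[[[0,0.3,0],[0,0,0]],[[0,0.6,0],[0,0,0.1]],[[-0.1,1,0],[0,0,0.1]],[[-0.1,1,0],[0,0,0.15]],[[-0.1,1,0],[0,0,0.15]],[[-0.1,1,0],[0,0,0.15]],[[-0.1,1,0],[0,0,0.15]],[[-0.1,1,0],[0,0,0.15]],[[-0.1,1,0],[0,0,0.15]],[[-0.1,1,0],[0,0,0.15]]]}'
python3 -m crank '{"steps":[[[-0.1,1,0],[0,0,0.15]],[[-0.1,1,0],[0,0,0.15]],[[-0.1,1,0],[0,0,0.15]],[[0,1,0],[0,0,0.15]],[[0,1,0],[0,0,0.1]],[[0,1,0],[0,0,0]],[[0,1,0],[0,0,0]],[[0,1,0],[0,0,0]],[[0,1,0],[0,0,0]],[[0,0.8,0],[0,0,0]]]}'
python3 -m crank '{"steps":[[[0,0.7,0],[0,0,0]],[[0,0.4,0],[0,0,0]],[[0,0,0],[0,0,0]],[[0,0,0],[0,0,0]],[[0,0,0],[0,0,0]]]}'
python3 - <<'E'
from m import *
s=monitor.read_state(); print(s['ee_pos'],s['eef_rot'],s['ft_force'],s['joint_positions'])
for n in('scene','side','wrist'): snap(n,n+'2.png')
E
```

```text
time: 4.73
ee_pos: [0.4355, -0.0709, 0.0924]
eef_rot: [0.992, 0.127, -0.001, -0.0]
ft_force: [0.7, -0.3, -2.8]
width: 0.0237
grip_force: 60.0
time: 5.57
ee_pos: [0.4276, 0.1741, 0.0927]
eef_rot: [0.988, 0.157, -0.001, -0.0]
ft_force: [0.2, 1.5, -2.8]
width: 0.0237
grip_force: 60.0
time: 5.98
ee_pos: [0.4288, 0.1984, 0.093]
eef_rot: [0.988, 0.156, -0.001, 0.0]
ft_force: [0.0, -0.8, -4.0]
width: 0.0233
grip_force: 60.0
[0.42879301 0.19843013 0.09300722] [ 9.87767147e-01  1.55933410e-01 -8.35503847e-04  3.68766247e-04] [ 0.04351026 -0.76993633 -3.98354996] [ 0.15443679  0.1899563  -0.73305595  1.97116903  0.1474631   1.03514205
 -1.9031577 ]
```

View pics/scene2.png

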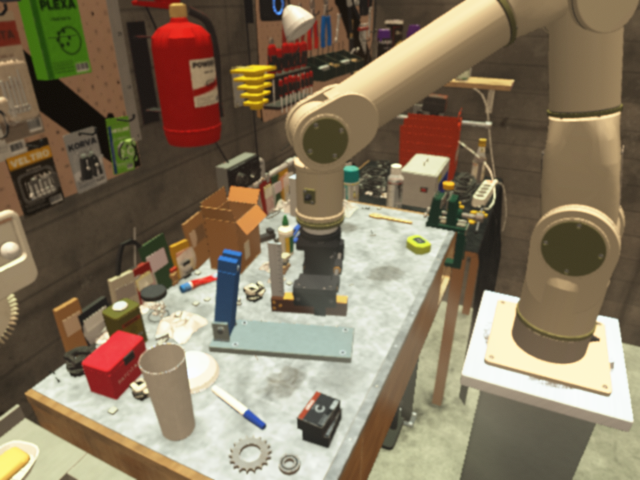

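View pics/wrist2.png

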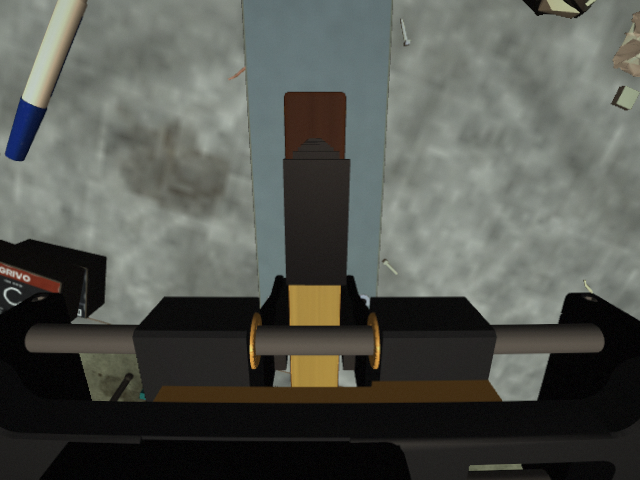

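The scene view shows the square held above the plate, with the blade at (277,270) facing the upright at (228,290). In the wrist view the plate spans u 245 to 390 and the stock is roughly centred on it. I'll measure both precisely.

Run:
```python
from m import *
P=cloud(ld('wrist'))
# plate edges
m=(abs(P[...,2]-.0155)<.004); m[:, :225]=0; m[:,410:]=0; m[290:]=0
L=[];R=[]
for v in range(5,275,3):
    u=np.where(m[v])[0]
    if len(u)>10: L.append(P[v,u[0]]); R.append(P[v,u[-1]])
L=np.array(L);R=np.array(R)
for A in(L,R):
    p=np.polyfit(A[:,0],A[:,1],1); e=A[:,1]-np.polyval(p,A[:,0]); k=abs(e)<.003; p=np.polyfit(A[k,0],A[k,1],1); print('edge',np.degrees(np.arctan(p[0])),[np.polyval(p,x).round(4) for x in(.43,.5,.6)],k.sum(),A[:,2].mean())
for nm,box in(('toe',(290,385,290,340)),('heel',(95,155,288,344))):
    B=P[box[0]:box[1],box[2]:box[3]].reshape(-1,3);z=np.median(B[:,2]);B=B[abs(B[:,2]-z)<.004];print(nm,len(B),z,B.mean(0),rect(B)[0])
m=(P[...,2]>.10)&(P[...,2]<.135);m[:90]=0;m[160:285]=0;m[392:]=0;m[:,:280]=0;m[:,350:]=0
Q=P[m];
A=np.c_[Q,np.ones(len(Q))]
p=np.polyfit(Q[:,0],Q[:,1],1);print('stock yaw',np.degrees(np.arctan(p[0])),np.polyval(p,.43))
for n in('scene','side'):
    P=cloud(ld(n)); 
    s=(slice(235,330),slice(265,350)) if n=='scene' else (slice(140,260),slice(230,330))
    B=P[s].reshape(-1,3); 
    k=(B[:,2]>.085)&(B[:,2]<.125)&(B[:,1]<.27)&(B[:,1]>.12)&(B[:,0]<.58)&(B[:,0]>.33);B=B[k]
    if len(B): print(n,len(B),B.min(0),B.max(0),rect(B)[0])
```

```text
edge 18.248080733110015 [np.float64(0.2459), np.float64(0.269), np.float64(0.302)] 90 0.015025534338383769
edge 18.269091714279327 [np.float64(0.1461), np.float64(0.1692), np.float64(0.2022)] 90 0.015061250773985737
toe 0 nan [nan nan nan] [[0.0, 0.0], [0.0, 0.0], [0.0, 0.0], [0.0, 0.0]]
heel 0 nan [nan nan nan] [[0.0, 0.0], [0.0, 0.0], [0.0, 0.0], [0.0, 0.0]]
stock yaw 17.324549511707144 0.19910012316393244
scene 1003 [0.3770973  0.17466783 0.08798893] [0.52176369 0.24200631 0.1249274 ] [[373.20001220703125, 207.60000610351562], [383.79998779296875, 173.1999969482422], [527.0999755859375, 217.3000030517578], [516.5, 251.8000030517578]]
side 583 [0.38086808 0.16492047 0.08878013] [0.52677785 0.22718292 0.12494461] [[377.70001220703125, 207.1999969482422], [384.8999938964844, 163.8000030517578], [532.2000122070312, 188.3000030517578], [525.0, 231.6999969482422]]<stdin>:13: RuntimeWarning: Mean of empty slice.
  ret = um.true_divide(
```

View pics/side2.png

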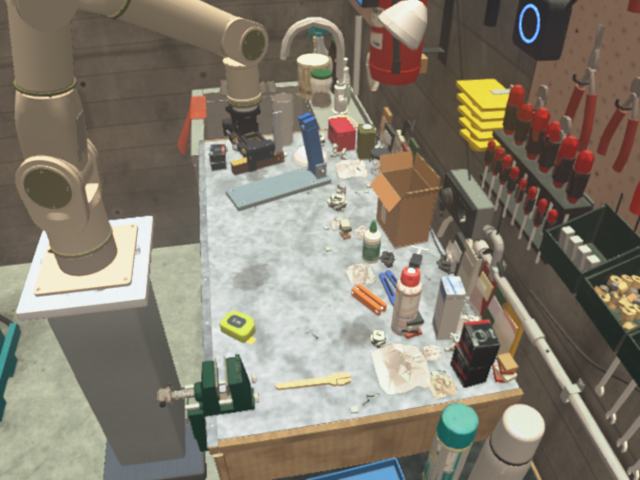

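```bash
python3 -m crank '{"steps":[[[0.03,-0.1,-0.3],[0,0,0.06]],[[0,0,-0.6],[0,0,0]],[[0,0,-0.7],[0,0,0]],[[0,0,-0.6],[0,0,0]],[[0,0,-0.3],[0,0,0]],[[0,0,-0.2],[0,0,0]],[[0,0,-0.1],[0,0,0]],[[0,0,0],[0,0,0]],[[0,0,0],[0,0,0]],[[0,0,0],[0,0,0]]]}'
python3 - <<'E'
from m import *
for n in('scene','side'):
    c=snap(n,n+'3.png'); P=cloud(c)
    # square visible stock: fit sole/top line along plate axis
    a=np.radians(18.26);e=np.array([np.cos(a),np.sin(a)]);nn=np.array([-e[1],e[0]]);C=np.array([.6077,.2547])
    X=(P[...,:2]-C)@e; Y=(P[...,:2]-C)@nn; Z=P[...,2]
    m=(X>-.25)&(X<-.06)&(abs(Y)<.02)&(Z>.03)&(Z<.18)
    for lo in np.arange(-.25,-.06,.015):
        k=m&(X>=lo)&(X<lo+.015)
        if k.sum()>3: print(n,lo.round(3),k.sum(),Z[k].max().round(4),Y[k].min().round(4),Y[k].max().round(4))
    k=(Z>.08)&(Z<.16)&(abs(Y)<.015)&(X>-.13)&(X<-.065)
    if k.sum(): p=np.polyfit(Z[k],X[k],1); print('blade',k.sum(),X[k].min(),X[k].max(),Y[k].mean(),p)
    k=(Z>.07)&(Z<.19)&(abs(Y)<.03)&(X>-.06)&(X<.02)
    for z in(.07,.1,.13,.16): 
        q=k&(abs(Z-z-.01)<.01); print('up',z,X[q].min().round(4),Y[q].min().round(4),Y[q].max().round(4))
E
```

```text
time: 6.97
ee_pos: [0.4311, 0.1967, 0.0245]
eef_rot: [0.987, 0.158, 0.001, -0.0]
ft_force: [-0.5, -0.1, -3.1]
width: 0.0234
grip_force: 60.0
scene -0.25 19 0.054 -0.0095 0.0153
scene -0.235 140 0.1198 -0.0188 0.0187
scene -0.22 150 0.1565 -0.0194 0.02
scene -0.205 12 0.1795 0.0109 0.019
scene -0.19 8 0.1786 0.0101 0.0198
scene -0.175 9 0.1796 0.0114 0.0158
scene -0.16 25 0.1177 -0.0187 0.0194
scene -0.145 24 0.0538 0.0111 0.0149
scene -0.13 115 0.0573 -0.0084 0.0183
scene -0.115 397 0.1713 -0.0097 0.0171
scene -0.1 421 0.1707 -0.0018 0.0163
blade 445 -0.11236758891319616 -0.08575266042721287 0.0028908012730864924 [ 0.00453652 -0.09999956]
up 0.07 -0.0092 -0.0208 0.0241
up 0.1 -0.0145 -0.0187 0.0244
up 0.13 -0.0195 -0.0179 0.0246
up 0.16 -0.0253 -0.0195 0.0242
side -0.235 84 0.1173 -0.0177 0.02
side -0.22 180 0.1769 -0.0192 0.0196
side -0.205 141 0.1799 -0.02 0.019
side -0.19 95 0.1795 -0.0199 0.014
side -0.175 94 0.1786 -0.02 0.0154
side -0.16 27 0.1597 -0.0196 0.0124
side -0.145 19 0.0407 -0.0162 -0.0084
side -0.13 17 0.0415 -0.0159 -0.0105
side -0.115 191 0.17 -0.0183 0.0043
side -0.1 218 0.171 -0.0166 0.0045
blade 229 -0.1130528909633433 -0.08384866989686336 -0.002517938274928852 [-0.02668569 -0.09586081]
up 0.07 -0.0086 -0.0282 0.0169
up 0.1 -0.0151 -0.0273 0.0203
up 0.13 -0.0205 -0.03 0.0183
up 0.16 -0.0255 -0.0279 0.0194
```

```bash
python3 -m crank '{"steps":[[[0,0,-0.04],[0,0,0]],[[0,0,-0.04],[0,0,0]],[[0,0,-0.04],[0,0,0]],[[0,0,-0.04],[0,0,0]],[[0,0,-0.04],[0,0,0]],[[0,0,0],[0,0,0]],[[0,0,0],[0,0,0]]]}'
python3 -m crank '{"steps":[[[0,0,-0.04],[0,0,0]],[[0,0,0],[0,0,0]],[[0,0,0],[0,0,0]]]}'
```

```text
time: 7.65
ee_pos: [0.4306, 0.1964, 0.0198]
eef_rot: [0.987, 0.158, -0.0, 0.001]
ft_force: [-8.2, -4.9, 17.3]
width: 0.0239
grip_force: 60.0
time: 7.9
ee_pos: [0.4306, 0.1964, 0.0198]
eef_rot: [0.987, 0.158, -0.0, 0.001]
ft_force: [-13.6, -6.9, 34.2]
width: 0.0237
grip_force: 60.0
```

```bash
python3 -m crank '{"steps":[[[0.02,0.007,0.02],[0,0,0]],[[0.04,0.013,0],[0,0,0]],[[0.076,0.025,0],[0,0,0]],[[0.076,0.025,0],[0,0,0]],[[0.076,0.025,0],[0,0,0]],[[0.076,0.025,0],[0,0,0]],[[0.076,0.025,0],[0,0,0]],[[0.076,0.025,0],[0,0,0]]]}'
python3 - <<'E'
from bench import monitor
s=monitor.read_state(); print(s['ee_pos'],s['eef_rot'],s['ft_force'],s['torque'])
E
```

```text
time: 8.57
ee_pos: [0.4424, 0.2009, 0.0198]
eef_rot: [0.987, 0.159, -0.001, 0.001]
ft_force: [-17.7, -6.1, 31.4]
width: 0.0234
grip_force: 60.0
[0.44235457 0.20093325 0.0198162 ] [ 9.87338481e-01  1.58621484e-01 -1.08931806e-03  8.73536095e-04] [-17.68608214  -6.12238243  31.42996809] [-1.20157408  3.73600627 -0.05341885]
```

```bash
python3 -m crank '{"steps":[[[0.076,0.022,0.01],[0,0,0]],[[0.076,0.022,0],[0,0,0]],[[0.076,0.022,0],[0,0,0]],[[0.076,0.025,0],[0,0,0]],[[0.076,0.025,0],[0,0,0]],[[0.076,0.025,0],[0,0,0]],[[0.076,0.025,0],[0,0,0]],[[0.076,0.025,0],[0,0,0]],[[0.076,0.025,0],[0,0,0]],[[0.076,0.025,0],[0,0,0]]]}'
```

```text
time: 9.4
ee_pos: [0.4616, 0.2071, 0.0198]
eef_rot: [0.987, 0.159, -0.001, 0.001]
ft_force: [-13.7, -4.7, 23.4]
width: 0.0232
grip_force: 60.0
```

```bash
python3 -m crank '{"steps":[[[0.06,0.02,0],[0,0,0]],[[0.06,0.02,0],[0,0,0]],[[0.06,0.02,0],[0,0,0]],[[0.06,0.02,0],[0,0,0]],[[0.06,0.02,0],[0,0,0]],[[0.06,0.02,0],[0,0,0]],[[0.06,0.02,0],[0,0,0]],[[0.06,0.02,0],[0,0,0]]]}'
python3 - <<'E'
from bench import monitor
import numpy as np
s=monitor.read_state(); p=s['ee_pos'];d=p[:2]-[.6077,.2547];e=np.array([.9497,.3133]);print('along',d@e,'lat',d@[-.3133,.9497],s['eef_rot'],s['ft_force'],s['torque'])
E
```

```text
time: 10.07
ee_pos: [0.4737, 0.2112, 0.0199]
eef_rot: [0.987, 0.159, -0.001, 0.001]
ft_force: [-13.4, -4.1, 22.6]
width: 0.0234
grip_force: 60.0
along -0.14091612718982635 lat 0.0006434673359081711 [ 9.87338254e-01  1.58626897e-01 -6.51754258e-04  5.05085970e-04] [-13.41885608  -4.09991415  22.55370979] [-7.97224616e-01  2.71833087e+00  2.44523814e-03]
```

```bash
python3 -m crank '{"steps":[[[0.038,0.012,-0.01],[0,0,0]],[[0.038,0.0125,-0.01],[0,0,0]],[[0.038,0.0125,0],[0,0,0]],[[0.038,0.0125,0],[0,0,0]],[[0.038,0.0125,0],[0,0,0]],[[0.038,0.0125,0],[0,0,0]],[[0.038,0.0125,0],[0,0,0]],[[0.038,0.0125,0],[0,0,0]],[[0.038,0.0125,0],[0,0,0]],[[0.038,0.0125,0],[0,0,0]]]}'
```

```text
time: 10.9
ee_pos: [0.4829, 0.2144, 0.0198]
eef_rot: [0.987, 0.159, -0.001, 0.001]
ft_force: [-16.1, -5.1, 28.7]
width: 0.0238
grip_force: 60.0
```

```bash
python3 -m crank '{"steps":[[[0.038,0.0125,0],[0,0,0]],[[0.038,0.0125,0],[0,0,0]],[[0.038,0.0125,0],[0,0,0]],[[0.038,0.0125,0],[0,0,0]],[[0.038,0.0125,0],[0,0,0]],[[0.038,0.0125,0],[0,0,0]],[[0.038,0.0125,0],[0,0,0]],[[0.038,0.0125,0],[0,0,0]],[[0.038,0.0125,0],[0,0,0]],[[0.038,0.0125,0],[0,0,0]]]}'
cat > st.py <<'E'
from m import *
s=monitor.read_state(); p=s['ee_pos'];d=p[:2]-[.6077,.2547];e=np.array([.9497,.3133]);print('heel along',d@e+.1,'lat',d@[-.3133,.9497],s['eef_rot'].round(4),s['ft_force'],s['torque'])
a=np.radians(18.26);e=np.array([np.cos(a),np.sin(a)]);nn=np.array([-e[1],e[0]]);C=np.array([.6077,.2547])
for n in('scene','side'):
    c=snap(n,n+'_%.1f.png'%s['time']); P=cloud(c)
    X=(P[...,:2]-C)@e; Y=(P[...,:2]-C)@nn; Z=P[...,2]
    k=(Z>.08)&(Z<.164)&(abs(Y)<.008)
    xg=p[:2]-C
    k&=(X>xg@e+.068)&(X<xg@e+.102)
    if k.sum(): print('blade',k.sum(),X[k].min(),X[k].max(),np.polyfit(Z[k],X[k],1))
    # rear... upright front edge from row-wise min of side-face points
    k=(Z>.05)&(Z<.19)&(abs(Y)>.012)&(abs(Y)<.03)&(X>-.06)&(X<.03)
    zs=np.arange(.055,.19,.01);f=[np.sort(X[k&(abs(Z-z)<.005)])[:3].mean() for z in zs]; print('front',np.polyfit(zs,f,1),np.round(f,4))
    g=[np.sort(X[(abs(Y)<.03)&(X<.08)&(X>-.03)&(abs(Z-z)<.005)])[-3:].mean() for z in zs[3:]];print('back',np.polyfit(zs[3:],g,1))
E
python3 st.py
```

```text
time: 11.73
ee_pos: [0.4916, 0.2173, 0.0198]
eef_rot: [0.987, 0.159, -0.002, 0.001]
ft_force: [-22.8, -8.1, 35.9]
width: 0.0234
grip_force: 60.0
heel along -0.021955182597808542 lat 0.0008086481624095046 [ 9.873e-01  1.587e-01 -1.700e-03  9.000e-04] [-22.83429169  -8.10867986  35.94283169] [-1.60394004  4.76540386  0.06086637]
blade 460 -0.048519708063548654 -0.020336368863860105 [ 0.00706852 -0.0363032 ]
front [-0.18127933  0.00703944] [-0.0032 -0.0045 -0.0067 -0.008  -0.0102 -0.0121 -0.014  -0.0157 -0.017
 -0.0192 -0.0207 -0.0231 -0.0251 -0.0264]
back [-0.17694126  0.04266961]
blade 240 -0.04862732606920356 -0.020773164399454223 [ 0.01776453 -0.03685636]
front [-0.14450577  0.00156326] [-0.0173 -0.0053 -0.0066 -0.0077 -0.0105 -0.0112 -0.0122 -0.0155 -0.0185
 -0.019  -0.0218 -0.024  -0.0241 -0.0271]
back [-0.17844002  0.04207451]
```

```bash
python3 -m crank '{"steps":[[[0.038,0.012,0],[0,0,0]],[[0.038,0.012,0],[0,0,0]],[[0.038,0.012,0],[0,0,0]],[[0.038,0.0125,0],[0,0,0]],[[0.038,0.0125,0],[0,0,0]],[[0.038,0.0125,0],[0,0,0]],[[0.038,0.0125,0],[0,0,0]],[[0.038,0.0125,0],[0,0,0]],[[0.038,0.0125,0],[0,0,0]],[[0.038,0.0125,0],[0,0,0]]]}'
python3 st.py
```

```text
time: 12.67
ee_pos: [0.501, 0.2205, 0.0198]
eef_rot: [0.987, 0.159, -0.002, 0.001]
ft_force: [-20.8, -6.9, 31.9]
width: 0.024
grip_force: 60.0
heel along -0.012011047979807829 lat 0.0009694855314095127 [ 9.873e-01  1.588e-01 -1.600e-03  8.000e-04] [-20.81882825  -6.90103644  31.91129142] [-1.37801606  4.32178974 -0.05957887]
blade 467 -0.039154321636376097 -0.010463936888491702 [ 0.00272504 -0.02579272]
front [-0.06106079 -0.00179176] [-0.0147 -0.003  -0.0038 -0.005  -0.0059 -0.0066 -0.0072 -0.0088 -0.0098
 -0.01   -0.0119 -0.0124 -0.0139 -0.0147]
back [-0.10064098  0.03944076]
blade 231 -0.039563838177749264 -0.010221615077775791 [ 0.0027284  -0.02547464]
front [-0.0972914   0.00347575] [-0.0016 -0.0033 -0.0045 -0.0053 -0.0052 -0.0065 -0.0067 -0.0087 -0.0094
 -0.0104 -0.0119 -0.0127 -0.0139 -0.0147]
back [-0.10073967  0.03887886]
```

```bash
python3 -m crank '{"steps":[[[0.038,0.012,0],[0,0,0]],[[0.038,0.012,0],[0,0,0]],[[0.038,0.012,0],[0,0,0]],[[0.038,0.012,0],[0,0,0]],[[0.038,0.0125,0],[0,0,0]],[[0.038,0.0125,0],[0,0,0]],[[0.038,0.0125,0],[0,0,0]],[[0.03,0.01,0],[0,0,0]]]}'
python3 st.py
```

```text
time: 13.43
ee_pos: [0.5086, 0.223, 0.0198]
eef_rot: [0.987, 0.159, -0.001, 0.001]
ft_force: [-19.1, -5.9, 29.6]
width: 0.0234
grip_force: 60.0
heel along -0.0040324034457641655 lat 0.0009179428023777629 [ 9.873e-01  1.588e-01 -1.500e-03  7.000e-04] [-19.06677541  -5.9046661   29.6451894 ] [-1.27843474e+00  4.11788220e+00  1.29046968e-03]
blade 493 -0.03090661158574414 -0.002088396145454299 [ 0.01211247 -0.01810173]
front [-0.00061512 -0.0039001 ] [-0.0127 -0.0011 -0.0017 -0.0022 -0.0021 -0.0028 -0.0026 -0.0034 -0.0035
 -0.0038 -0.0044 -0.0047 -0.0051 -0.0054]
back [-0.02859298  0.03575305]
blade 239 -0.031033021454865587 -0.0021470169843913634 [-0.01948401 -0.01345483]
front [-0.00475969 -0.00379165] [-0.0124 -0.0021 -0.0023 -0.0021 -0.0015 -0.0029 -0.002  -0.0041 -0.0047
 -0.007  -0.0034 -0.0053 -0.0065 -0.0049]
back [-0.04807389  0.03762001]
```

```bash
python3 -m crank '{"steps":[[[0.016,0.005,0],[0,0,0]],[[0.016,0.005,0],[0,0,0]],[[0.016,0.005,0],[0,0,0]],[[0.016,0.005,0],[0,0,0]],[[0.016,0.005,0],[0,0,0]],[[0.016,0.005,0],[0,0,0]],[[0.016,0.005,0],[0,0,0]]]}'; python3 -m crank '{"steps":[[[0.016,0.005,0],[0,0,0]],[[0.016,0.005,0],[0,0,0]]]}'
```

```text
time: 14.12
ee_pos: [0.5114, 0.2239, 0.0199]
eef_rot: [0.987, 0.159, -0.001, 0.001]
ft_force: [-18.8, -5.6, 29.5]
width: 0.0234
grip_force: 60.0
time: 14.28
ee_pos: [0.512, 0.2241, 0.0199]
eef_rot: [0.987, 0.159, -0.002, 0.001]
ft_force: [-20.9, -8.0, 33.5]
width: 0.0237
grip_force: 60.0
```

```bash
python3 -m crank '{"steps":[[[0.016,0.005,0],[0,0,0]],[[0,0,0],[0,0,0]]]}'; python3 st.py
```

```text
time: 14.45
ee_pos: [0.512, 0.2241, 0.0199]
eef_rot: [0.987, 0.159, -0.002, 0.001]
ft_force: [-22.7, -7.5, 33.4]
width: 0.0236
grip_force: 60.0
heel along -0.0005057715586968686 lat 0.0009021860486909776 [ 9.873e-01  1.588e-01 -2.100e-03  9.000e-04] [-22.69051024  -7.45039336  33.42344857] [-1.55021403  4.70636079  0.01849192]
blade 489 -0.027333305210634116 0.0005822403610236055 [ 0.00207494 -0.0134002 ]
front [-0.00439378 -0.00026523] [-0.0004 -0.0006 -0.0001 -0.0009 -0.0006 -0.0012 -0.0011 -0.0011 -0.0008
 -0.0005 -0.0008 -0.001  -0.001  -0.001 ]
back [-0.00079767  0.03490527]
blade 243 -0.028369607749015095 0.0014302764335837213 [-0.01602096 -0.01031141]
front [-0.00518793 -0.00070011] [-0.0011 -0.0011 -0.0016 -0.0015 -0.0006 -0.0002 -0.0014 -0.0012 -0.0018
 -0.0011 -0.0024 -0.0016 -0.0021 -0.001 ]
back [-0.02666963  0.03707295]
```

```bash
python3 -m crank '{"steps":[[[0.016,0.005,0],[0,0,0]],[[0.016,0.005,0],[0,0,0]],[[0,0,0],[0,0,0]]]}'; python3 st.py
```

```text
time: 14.8
ee_pos: [0.512, 0.2241, 0.0198]
eef_rot: [0.987, 0.159, -0.003, 0.001]
ft_force: [-25.5, -9.2, 38.1]
width: 0.0235
grip_force: 60.0
heel along -0.0004989534677355273 lat 0.0008849537352291423 [ 0.9873  0.1589 -0.0029  0.0013] [-25.50202287  -9.21505092  38.05823641] [-1.8722222   5.61712243 -0.03404978]
blade 482 -0.02694770479353622 0.0010508206602562336 [ 0.00423536 -0.01383288]
front [ 0.02525522 -0.00454324] [-0.0106 -0.0007 -0.0004 -0.0009 -0.0006 -0.0008 -0.0008 -0.0008 -0.0009
 -0.0008 -0.001  -0.0008 -0.0011 -0.001 ]
back [-0.00131276  0.03510069]
blade 249 -0.02784553852007321 0.0012370238810208408 [-0.01245934 -0.01101131]
front [-0.01389595  0.00060052] [-0.0008  0.     -0.0011  0.0003 -0.0013 -0.0004 -0.0009 -0.0011 -0.0012
 -0.0003 -0.0028 -0.0018 -0.0003 -0.0034]
back [-0.01200838  0.03452947]
```

```bash
python3 -m crank '{"steps":[[[0.016,0.005,0.008],[0,0,0]],[[0.016,0.005,0.008],[0,0,0]],[[0.012,0.004,0],[0,0,0]],[[0,0,0],[0,0,0]],[[0,0,0],[0,0,0]],[[0,0,0],[0,0,0]]]}'; python3 st.py; ls -t pics|head -3
python3 - <<'E'
import cv2
a=cv2.imread(sorted(__import__('glob').glob('pics/scene_15*'))[-1]); cv2.imwrite('pics/fin.png',cv2.resize(a[210:370,190:370],None,fx=3.5,fy=3.5,interpolation=cv2.INTER_CUBIC))
E
```

```text
time: 15.4
ee_pos: [0.512, 0.2241, 0.0198]
eef_rot: [0.987, 0.159, -0.004, 0.002]
ft_force: [-28.9, -11.2, 38.6]
width: 0.0236
grip_force: 60.0
heel along -0.0004920604087555042 lat 0.0009289439953316138 [ 0.9873  0.1589 -0.004   0.0015] [-28.91464624 -11.15852542  38.61634074] [-2.1172453   6.30106707 -0.15778076]
blade 494 -0.027053001221847582 0.0007535946284347381 [ 0.00724452 -0.01378851]
front [ 0.02239245 -0.00401783] [-0.0101 -0.0006 -0.0002 -0.0003 -0.0005 -0.0007 -0.0004 -0.0009 -0.0001
 -0.0007 -0.0008 -0.0012 -0.0011 -0.0009]
back [0.00070535 0.03468136]
blade 238 -0.028533392103605473 0.001475459491952969 [ 0.00170562 -0.01247162]
front [-0.01480029  0.00037082] [ 0.0004 -0.0009 -0.0007 -0.0014 -0.0007 -0.0014 -0.0011 -0.002  -0.0018
 -0.0021 -0.0025 -0.0017 -0.0015 -0.0023]
back [-0.00307102  0.03341305]
side_15.4.png
scene_15.4.png
side_14.8.png
```

View pics/fin.png

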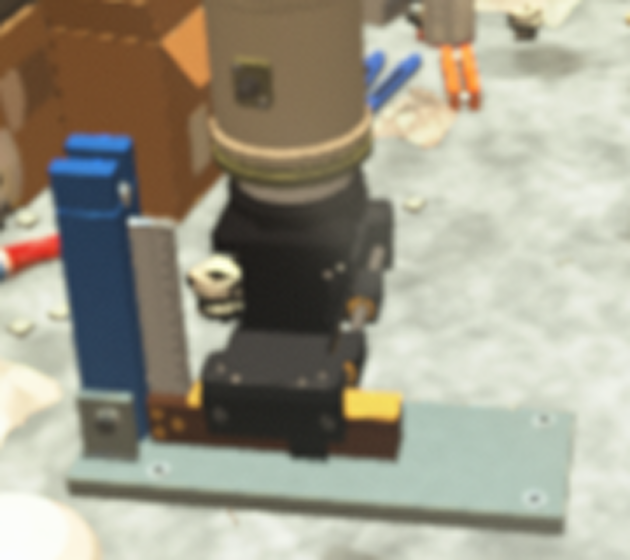

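The crop shows the blade flat against the upright at (135,300) and the sole flat on the plate. The tool has stalled at the stop with a steady push of about 31 N into the corner and 38 N down, so the job can be handed in.

```bash
python3 -c "
from bench import ticket
print(ticket.close_job())"
```

```text
the job is handed in; nothing more can be done
None
```

The try square is home in the corner, with the upright pushed straight to within about 0.005 rad as measured by camera. The job was handed in at about 15.5 s with the arm still gripping and pressing down and into the corner; the hand-in gave no verdict.

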